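# Flip the tags of the empty sample trays

### The job

Two of the three sample trays are empty because their stones are out under the microscope. Mark both as out: with a fingertip, reach under the free edge of the hinged tag in front of each empty tray and push it up and all the way over its pivot until it lies fully down on the far side, showing the face with the raised round boss. Push gently and do not grip anything; leave the tag of the tray that still holds a stone as it is, and leave all stones and vials where they stand.

Things in the scene. Friction and masses are not known exactly. Their poses are not given: they have to be found in the camera images.
- tray_a: Fixed holder with an EMPTY tray. Origin on the bench under the tag's pivot; own +x (yaw within 0.3) points away from the robot to the tray, y along the pivot. Grey base 96 mm wide, 6 high, x -40 to +185 mm; white open tray 90 x 92 mm centred at x = 138, rim 28 mm high; two posts 14 x 7 mm at x = 0, y = +/-39.5, 86 mm high. The three holders stand side by side in any order.
- tag_a (a joint): Tag hinge, rad. 0: level on the robot's side of the pivot (holder's -x), plain face up; grows as the free edge goes up and over; pi: fully over, level towards the tray, boss face up. Stops at 0 and pi; starts in 0 to 0.2. Stiff by friction: stays where it is left, never falls over by itself, needs 0.6 to 1 N at the free edge.
- tag_a_pivot (a point): Middle of the pivot rod of tag_a, 75 mm above the bench.
- tag_a_edge (a point): Middle of the free edge of tag_a, moves with it. Black plate 4 mm thick, 60 wide along the pivot, 4 to 70 mm out from it; round boss 30 mm across, 2.5 high, bare aluminium, 38 mm from the pivot, on the face first underneath. 73 mm free height under the level free edge, which a fingertip enters from the robot's side.
- tray_b: Fixed holder with the other EMPTY tray. Origin on the bench under the tag's pivot; own +x (yaw within 0.3) points away from the robot to the tray, y along the pivot. Grey base 96 mm wide, 6 high, x -40 to +185 mm; white open tray 90 x 92 mm centred at x = 138, rim 28 mm high; two posts 14 x 7 mm at x = 0, y = +/-39.5, 86 mm high. The three holders stand side by side in any order.
- tag_b (a joint): Tag hinge, rad. 0: level on the robot's side of the pivot (holder's -x), plain face up; grows as the free edge goes up and over; pi: fully over, level towards the tray, boss face up. Stops at 0 and pi; starts in 0 to 0.2. Stiff by friction: stays where it is left, never falls over by itself, needs 0.6 to 1 N at the free edge.
- tag_b_pivot (a point): Middle of the pivot rod of tag_b, 75 mm above the bench.
- tag_b_edge (a point): Middle of the free edge of tag_b, moves with it. Black plate 4 mm thick, 60 wide along the pivot, 4 to 70 mm out from it; round boss 30 mm across, 2.5 high, bare aluminium, 38 mm from the pivot, on the face first underneath. 73 mm free height under the level free edge, which a fingertip enters from the robot's side.
- tray_c: Fixed holder with the tray that HOLDS a stone. Origin on the bench under the tag's pivot; own +x (yaw within 0.3) points away from the robot to the tray, y along the pivot. Grey base 96 mm wide, 6 high, x -40 to +185 mm; white open tray 90 x 92 mm centred at x = 138, rim 28 mm high; two posts 14 x 7 mm at x = 0, y = +/-39.5, 86 mm high. The three holders stand side by side in any order.
- tag_c (a joint): Tag hinge, rad. 0: level on the robot's side of the pivot (holder's -x), plain face up; grows as the free edge goes up and over; pi: fully over, level towards the tray, boss face up. Stops at 0 and pi; starts in 0 to 0.2. Stiff by friction: stays where it is left, never falls over by itself, needs 0.6 to 1 N at the free edge.
- tag_c_pivot (a point): Middle of the pivot rod of tag_c, 75 mm above the bench.
- tag_c_edge (a point): Middle of the free edge of tag_c, moves with it. Black plate 4 mm thick, 60 wide along the pivot, 4 to 70 mm out from it; round boss 30 mm across, 2.5 high, bare aluminium, 38 mm from the pivot, on the face first underneath. 73 mm free height under the level free edge, which a fingertip enters from the robot's side.
- stone_mid (a point): Centre of the brown stone lying in tray_c, about 48 mm across and 34 mm high; leave it there.
- vial_1: Glass vial, 24 mm across, 55 mm high, standing between two neighbouring holders; origin at the centre of its underside. Leave it standing.
- vial_2: Glass vial, 24 mm across, 55 mm high, standing between two neighbouring holders; origin at the centre of its underside. Leave it standing.
- rock_mid (a point): Centre of the large grey rock, about 90 mm across and 75 mm high, on the bench to the right of the holders; leave it.
- pebble_mid (a point): Centre of a pebble, 40 mm across and 26 mm high, on the bench a little nearer the robot than the rock; leave it.
- stage_stone_1_mid (a point): Centre of a stone, 34 mm across, 24 mm high, on the microscope's stage far to the left; leave it.
- stage_stone_2_mid (a point): Centre of a stone, 28 mm across, 20 mm high, on the microscope's stage far to the left; leave it.
Things that resemble listed ones, but are neither listed nor needed, are in the scene too. What is shaped like the vial_1 but red is not meant.

How it is judged:
By the outcome, as a careful person would: the job done as asked, in the order asked, and still so for the second after the job is handed in, with the robot touching nothing.
It also fails if it takes over 54 s, if anything falls off the work surface, if the arm or the gripper's body presses on something with over 40 N, if the wrist force passes 120 N, or if a joint passes its speed limit or range.

### The arm

A 7-joint arm with a two-finger parallel gripper is mounted at the origin on the work surface. World frame = base frame: x ahead of the robot, y to its left, z up, the work surface at z = 0. Lengths are in m, angles in rad, forces in N, time in s.
With the tool pointing down it reaches from about 0.4 to 0.85 m from the base axis. Payload 4.5 kg.
Tool frame: the origin (TCP) lies on the centre line of the jaws, within the pads' length; the fingertips stand 8 mm ahead of it and the grasp point (between the pads) lies 11 mm behind it; z points along the fingers, x is the direction in which the jaws open and shut, and the axes are right-handed (so a half turn about z gives the same grasp; the last joint's range is limited). The gripper opens to 88 mm and grips with 3 to 60 N. Pads are 18 mm wide; open, the fingers measure 123 mm over their backs; the gripper's body (75 mm by 187 mm) begins 45 mm behind the grasp point.
Start: joints at [1.248, 0.689, -0.195, 1.565, 0.157, 0.902, -0.215], TCP at [0.218, -0.586, 0.247] pointing down, gripper open.
Joint ranges: [-3.01, 3.01], [-0.46, 2.08], [-1.47, 1.51], [0.13, 2.56], [-1, 4.14], [0.04, 2.09], [-2.66, 2.66]. Speed limits (rad/s): [2.57, 2.57, 3.14, 3.14, 3.14, 3.14, 3.14].

### API

Orientations are given as a unit quaternion [x, y, z, w].
In Python, from plant import get_state, snapshot, finish_job, boxes_of, pinpoint gives the robot as it stands.
- The arm moves only by the shell command python3 -m creep 'ROWS' [FORCE]. ROWS is JSON, a list of rows, each an object with "hand": the finger opening in m, from 0 to 0.0881; "slide": the shift along the tool's x, y, z in m, a list of three; "turn": the turn about the tool's z in degrees. A call has 1 to 5 rows; each row shifts and turns the commanded pose from where the row before left it, along the tool's axes as they then stand; what a row does not reach is not made up. A row lasts 1/8 s, in which the tool goes at most 62.5 mm and 10.7 degrees, less where a joint would pass 70% of its speed; a pose out of reach is approached as far as the arm can. A call is refused whole if a number of a shift passes 0.0625 or a number of a turn 10.7, either way. A call with a gripper value outside its range is refused whole. The fingers move at their own pace and stop on an object; FORCE is the grip in N (left out, the last holds). Time passes only in rows, so rows that do not move let the fingers close. It gives the time, the measured TCP pose, the force and the opening at its end, in the units of the state.
- get_state(): the state, without advancing time (a new reading comes with each control period).
- snapshot(name): name is "scene" or "top" or "wrist"; returns a dict with "frame" (400x640x3 uint8, red, green, blue), "depth" (400x640 float32, m along the optical axis (not along the pixel's ray), 0 where there is no reading), "mtx" (3x3 intrinsics, pixels), "camera_from_world" (4x4, takes a point from world to camera coordinates). Camera axes: x right, y down, z forward; pixel columns grow to the right and rows downward; lengths in m; the calibration is good to about 2 mm. A picture is of the moment at which its call begins.
- finish_job(): hands the job in, once; it reports no verdict.
Trained networks look in a picture, given as the dict that the camera call returned (one of the last four; its "shot" number tells which), for a name from the list of things; names that differ only in an ending like _2 or _b are one class to them, and where a whole thing is asked for, a point or a joint stands for the part that bears it (a point fixed in the world has none). Each returns a list of dicts, best first, with "conf" (0 to 1); they miss things now and then, are a little off and sometimes report something else, mostly with a low value. They report only what shows in the picture. A call takes as long as a camera call. They do not tell look-alikes from the thing itself.
- boxes_of(target, picture): "uv" ([column, row] in pixels, amid what is visible of it).
- pinpoint(target, picture): "uv" ([column, row] in pixels: a listed point, or the origin of a listed thing).
The state is a dict: "clock": time; "q": joint angles; "qd": joint speeds; "joint_torque": joint torques, N m; "tool_pos": TCP position; "eef_rot": TCP orientation; "contact_force": force on the tool from outside, world axes, zero at the start; "moment": the same for the moment, N m; "opening": opening from 0.0 (shut) to 1.0 (fully open).
Only numpy, scipy, OpenCV 4.12 (cv2) and the standard library are available. Lean on these libraries where they do the work, as an engineer would, in place of code of your own. Each camera call takes 0.05 s, during which the arm holds its last target.

## Working session

There is one attempt and no reset: what is moved stays moved. The work goes in short steps, Python scripts to look and compute and a shell command to move; the robot and the scene stay as the last step left them, time stands still between calls to the robot, and variables do not carry over. Pictures are saved under pics/ and viewed, and the job is handed in when it is done.

```bash
ls; mkdir -p pics; python3 - <<'E'
from plant import *
import cv2
s=get_state();print({k:(v if not hasattr(v,'__len__') else [round(float(x),3) for x in v]) for k,v in s.items()})
for n in("scene","top"):
    p=snapshot(n);cv2.imwrite(f"pics/{n}0.png",p["frame"][:,:,::-1])
    print(n,p["shot"])
    for t in("tray_a","tag_a_pivot","tag_a_edge","vial_1","stone_mid"):
        print(t,[(d["uv"],round(d["conf"],2)) for d in pinpoint(t,p)])
E
```

```text
pics
{'clock': 0.0, 'q': [1.248, 0.69, -0.195, 1.566, 0.157, 0.902, -0.215], 'qd': [0.001, -0.0, 0.0, 0.001, 0.0, -0.001, 0.001], 'joint_torque': [-0.0, -52.756, -1.267, -15.343, -0.053, 0.006, 0.0], 'tool_pos': [0.218, -0.585, 0.246], 'eef_rot': [0.821, -0.57, -0.001, -0.0], 'contact_force': [-0.081, 0.169, 0.513], 'moment': [-0.031, 0.03, 0.01], 'opening': 0.9998850141500395}
scene 1
tray_a [([323.7, 219.9], 0.92), ([277.0, 269.6], 0.73), ([369.8, 191.2], 0.65), ([338.2, 209.0], 0.15)]
tag_a_pivot [([322.1, 203.1], 0.9)]
tag_a_edge [([300.1, 190.5], 0.61), ([320.2, 288.5], 0.45), ([207.1, 325.6], 0.31)]
vial_1 [([260.0, 211.4], 0.67), ([337.4, 207.8], 0.64), ([295.3, 240.3], 0.52)]
stone_mid [([320.8, 288.6], 0.71), ([318.3, 203.9], 0.66)]
top 2
tray_a [([255.2, 197.1], 0.98), ([380.9, 196.3], 0.89), ([321.0, 207.3], 0.88), ([289.3, 208.0], 0.43)]
tag_a_pivot [([317.6, 202.4], 0.71)]
tag_a_edge [([316.8, 227.3], 0.62), ([463.7, 195.4], 0.32)]
vial_1 [([351.3, 211.1], 0.6), ([290.5, 207.6], 0.57), ([344.3, 254.3], 0.42)]
stone_mid [([385.0, 155.9], 0.71)]
```

View pics/scene0.png

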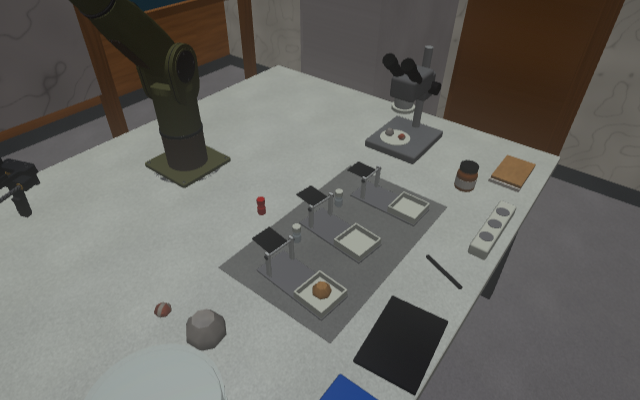

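View pics/top0.png

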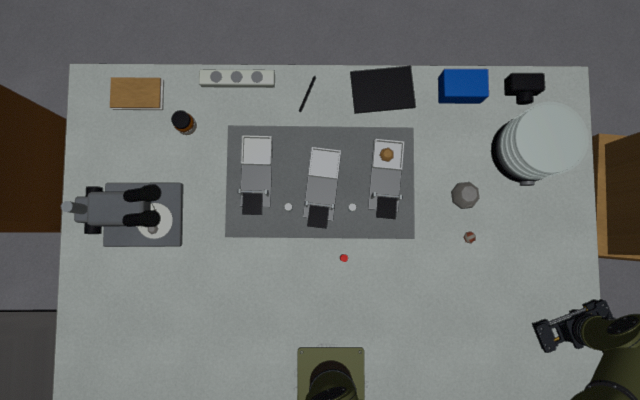

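The top view shows three holders: left (256,190) and middle (320,190) are empty, and right (387,190) holds the brown stone at (387,155). Vials stand at (288,207) and (352,207), with a red look-alike at (344,258). Next I'll measure the geometry from depth.

```bash
cat > h.py <<'E'
from plant import *
import numpy as np, cv2
def cloud(p):
    d=p["depth"];K=p["mtx"];v,u=np.mgrid[:d.shape[0],:d.shape[1]]
    c=np.stack([(u-K[0,2])/K[0,0]*d,(v-K[1,2])/K[1,1]*d,d],-1)
    T=np.linalg.inv(p["camera_from_world"]);w=c@T[:3,:3].T+T[:3,3];w[d==0]=np.nan;return w
def uv(p,P):
    c=p["camera_from_world"]@np.r_[P,1];q=p["mtx"]@c[:3];return q[:2]/q[2]
def ray(p,uv_,z):
    T=np.linalg.inv(p["camera_from_world"]);r=T[:3,:3]@np.linalg.inv(p["mtx"])@np.r_[uv_,1];o=T[:3,3]
    return o+r*(z-o[2])/r[2]
E
python3 - <<'E'
from h import *
p=snapshot("top");w=cloud(p);f=p["frame"].astype(int)
print("cam",np.linalg.inv(p["camera_from_world"])[:3,3],p["mtx"][0,0])
z=w[...,2]
for n,(u0,u1) in dict(L=(232,280),M=(296,342),R=(364,412)).items():
    m=np.zeros(z.shape,bool);m[185:235,u0:u1]=1
    k=m&(f.max(-1)<45)&(z>0.055)&(z<.13)
    pts=w[k];print(n,k.sum())
    uvp=np.argwhere(k)[:,::-1].astype(np.float32);r=cv2.minAreaRect(uvp);
    print(" rect",[ray(p,b,np.median(pts[:,2])).round(3).tolist() for b in cv2.boxPoints(r)],"z pct",np.percentile(pts[:,2],[5,50,95]).round(3))
    A=np.c_[pts[:,:2],np.ones(len(pts))];c=np.linalg.lstsq(A,pts[:,2],rcond=None)[0];print(" slope",c.round(3),"mean",pts.mean(0).round(3))
    # tray white
    m=np.zeros(z.shape,bool);m[130:180,u0:u1+5]=1
    k=m&(f.min(-1)>150); rr=cv2.minAreaRect(np.argwhere(k)[:,::-1].astype(np.float32)); print(" tray centre",ray(p,rr[0],.02).round(3),rr[1:], k.sum())
for t in("vial_1",):
    for d in pinpoint(t,p): print(t,d["uv"],round(d["conf"],2),ray(p,d["uv"],0).round(3))
I=cv2.resize(p["frame"][120:245,225:420],None,fx=4,fy=4,interpolation=cv2.INTER_CUBIC)
cv2.imwrite("pics/topcrop.png",I[:,:,::-1])
E
```

```text
cam [0.40812734 0.0605642  1.5642604 ] 493.48355705106064
L 376
 rect [[0.573, 0.267, 0.079], [0.573, 0.212, 0.079], [0.51, 0.212, 0.079], [0.509, 0.266, 0.079]] z pct [0.074 0.079 0.084]
 slope [-0.021 -0.004  0.091] mean [0.542 0.24  0.079]
 tray centre [0.718 0.236 0.02 ] ((27.0, 28.0), 90.0) 691
M 372
 rect [[0.475, 0.072, 0.08], [0.536, 0.065, 0.08], [0.529, 0.01, 0.08], [0.469, 0.017, 0.08]] z pct [0.075 0.08  0.086]
 slope [-0.082  0.036  0.12 ] mean [0.502 0.041 0.08 ]
 tray centre [0.678 0.02  0.02 ] ((28.77605628967285, 27.411672592163086), 7.125016689300537) 721
R 379
 rect [[0.501, -0.134, 0.081], [0.563, -0.14, 0.081], [0.558, -0.197, 0.081], [0.496, -0.191, 0.081]] z pct [0.075 0.081 0.088]
 slope [-0.114  0.017  0.145] mean [ 0.53  -0.166  0.081]
 tray centre [ 0.707 -0.184  0.02 ] ((28.428224563598633, 27.251258850097656), 5.19442892074585) 501
vial_1 [340.2, 257.3] 0.52 [ 0.379 -0.031  0.   ]
vial_1 [290.8, 206.6] 0.47 [0.539 0.125 0.   ]
vial_1 [351.5, 210.3] 0.43 [ 0.527 -0.068  0.   ]
```

View pics/topcrop.png

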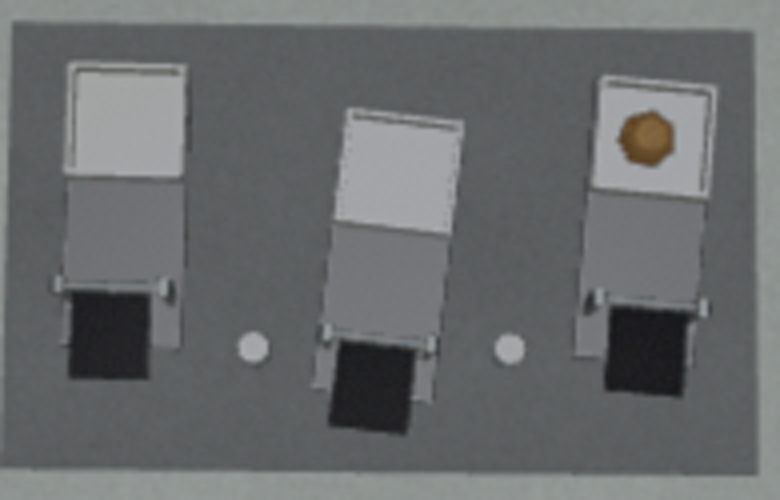

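```bash
python3 - <<'E'
from h import *
p=snapshot("wrist");cv2.imwrite("pics/wrist0.png",p["frame"][:,:,::-1])
print(np.linalg.inv(p["camera_from_world"]).round(3),p["mtx"][0,0], np.nanmin(p["depth"][p["depth"]>0]))
from scipy.spatial.transform import Rotation as R
print(R.from_quat(get_state()["eef_rot"]).as_matrix().round(3))
E
```

```text
[[ 0.349 -0.89  -0.295  0.295]
 [-0.937 -0.331 -0.109 -0.558]
 [-0.001  0.314 -0.949  0.385]
 [ 0.     0.     0.     1.   ]] 291.6369842166363 0.057646554
[[ 0.349 -0.937  0.   ]
 [-0.937 -0.349 -0.   ]
 [ 0.    -0.    -1.   ]]
```

View pics/wrist0.png

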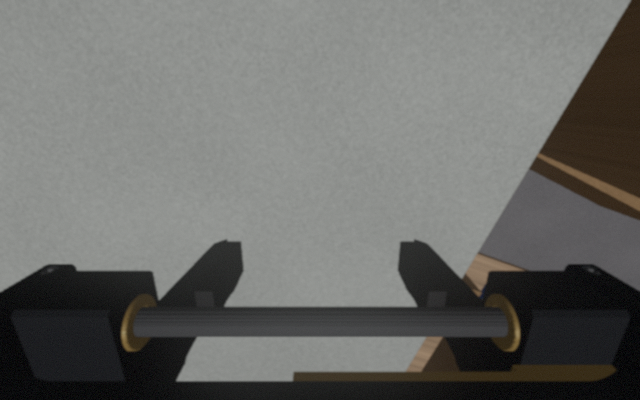

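The fingers are straight and flat-sided and only yaw is available, so the tool stays vertical. I'll close the fingers and use the flat tool-y side, with the camera on the robot's side. The edge gets lifted by the tip and then pushed over.

Possible tags for the first reach:
- (320,217): middle, tray empty, so this one first.
- (252,203): left, tray empty.
- (387,207): right, tray has the stone, so leave it.

The crop confirmed this. I'm moving to the middle tag.

```bash
python3 -m creep '[{"hand":0,"slide":[0.0175,-0.047,0],"turn":0},{"hand":0,"slide":[0.0175,-0.047,0],"turn":0},{"hand":0,"slide":[0.0175,-0.047,0],"turn":0},{"hand":0,"slide":[0.0175,-0.047,0],"turn":0},{"hand":0,"slide":[-0.053,-0.0224,0],"turn":0}]' 5
python3 -m creep '[{"hand":0,"slide":[-0.053,-0.0224,0],"turn":0},{"hand":0,"slide":[-0.053,-0.0224,0],"turn":0},{"hand":0,"slide":[-0.053,-0.0224,0],"turn":0},{"hand":0,"slide":[-0.053,-0.0224,0],"turn":0},{"hand":0,"slide":[-0.053,-0.0224,0],"turn":0}]'
python3 -m creep '[{"hand":0,"slide":[-0.053,-0.0224,0],"turn":0},{"hand":0,"slide":[-0.053,-0.0224,0],"turn":0},{"hand":0,"slide":[-0.053,-0.0224,0],"turn":0},{"hand":0,"slide":[-0.053,-0.0224,0],"turn":0},{"hand":0,"slide":[-0.053,-0.0224,0],"turn":0}]'
```

```text
clock: 1.38
tool_pos: [0.4268, -0.5302, 0.2447]
eef_rot: [0.821, -0.57, 0.003, -0.0]
contact_force: [0.3, 0.7, -0.6]
opening: 0.457
clock: 2.0
tool_pos: [0.4339, -0.2389, 0.247]
eef_rot: [0.821, -0.57, 0.0, -0.0]
contact_force: [-0.2, 1.1, 0.6]
opening: 0.004
clock: 2.62
tool_pos: [0.4464, 0.0487, 0.247]
eef_rot: [0.821, -0.57, 0.0, -0.0]
contact_force: [1.1, 0.3, 0.6]
opening: 0.006
```

```bash
python3 -m creep '[{"hand":0,"slide":[0,0,0],"turn":-10.7},{"hand":0,"slide":[0,0,0],"turn":-10.7},{"hand":0,"slide":[0,0,0],"turn":-10.7},{"hand":0,"slide":[0,0,0],"turn":-10.7},{"hand":0,"slide":[0,0,0],"turn":-10.7}]'
python3 -m creep '[{"hand":0,"slide":[0,0,0],"turn":-10.7},{"hand":0,"slide":[0,0,0],"turn":-10.7},{"hand":0,"slide":[0,0,0],"turn":-10.7},{"hand":0,"slide":[0,0,0],"turn":-10.7},{"hand":0,"slide":[0,0,0],"turn":-10.7}]'
python3 -m creep '[{"hand":0,"slide":[0,0,0],"turn":-10.7},{"hand":0,"slide":[0,0,0],"turn":-10.7},{"hand":0,"slide":[0,0,0],"turn":-10.7},{"hand":0,"slide":[0,0,0],"turn":-10.7},{"hand":0,"slide":[0,0,0],"turn":-3}]'
cat >> h.py <<'E'
from scipy.spatial.transform import Rotation as Ro
def st():
    s=get_state();M=Ro.from_quat(s["eef_rot"]).as_matrix();print("t",round(s["clock"],2),"tcp",np.round(s["tool_pos"],4),"xaxis deg",np.degrees(np.arctan2(M[1,0],M[0,0])).round(1),"F",np.round(s["contact_force"],2),"z",M[:,2].round(3));return s,M
def rel(piv,yaw):
    s,M=st();h=np.array([np.cos(yaw),np.sin(yaw)]);d=np.array(s["tool_pos"])[:2]-piv;print("tcp in holder: x %.1f y %.1f mm; tip z %.1f"%(1e3*d@h,1e3*(d@[-h[1],h[0]]),1e3*s["tool_pos"][2]-8))
E
python3 - <<'E'
from h import *
rel(np.array([.539,.0366]),-.119)
p=snapshot("wrist");cv2.imwrite("pics/wrist1.png",p["frame"][:,:,::-1])
for t in("tag_a_pivot","tag_a_edge"):
    for d in pinpoint(t,p): print(t,d["uv"],round(d["conf"],2),ray(p,d["uv"],.078).round(3))
w=cloud(p);f=p["frame"].astype(int)
E
```

```text
clock: 3.25
tool_pos: [0.4464, 0.0468, 0.2469]
eef_rot: [0.991, -0.137, 0.0, -0.0]
contact_force: [0.5, 0.3, -0.2]
opening: 0.008
clock: 3.88
tool_pos: [0.4464, 0.0467, 0.2469]
eef_rot: [0.946, 0.324, 0.0, 0.0]
contact_force: [-0.4, 0.2, 0.3]
opening: 0.008
clock: 4.5
tool_pos: [0.4463, 0.0466, 0.2467]
eef_rot: [0.747, 0.665, 0.0, 0.0]
contact_force: [-0.7, 0.6, -0.0]
opening: 0.004
t 4.5 tcp [0.4463 0.0466 0.2467] xaxis deg 83.4 F [-0.68  0.6  -0.02] z [ 0.  0. -1.]
tcp in holder: x -93.2 y -1.1 mm; tip z 238.7
tag_a_edge [249.5, 232.7] 0.18 [ 0.496 -0.041  0.078]
```

View pics/wrist1.png

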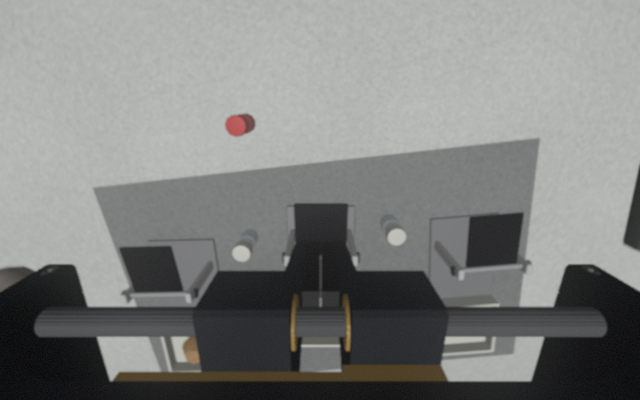

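```bash
python3 - <<'E'
from h import *
p=snapshot("wrist");
for u in ([295,204.5],[347,204.5],[321,204.5]): print(ray(p,u,.081).round(4))
w=cloud(p)
for v in (208,215,222,230): print(w[v,321].round(3),w[v,305].round(3),w[v,338].round(3))
I=cv2.resize(p["frame"][190:290,260:400],None,fx=5,fy=5,interpolation=cv2.INTER_CUBIC);cv2.imwrite("pics/w1c.png",I[:,:,::-1])
E
```

```text
[0.4672 0.0159 0.081 ]
[0.4741 0.0729 0.081 ]
[0.4706 0.0444 0.081 ]
[0.474 0.044 0.082] [0.472 0.027 0.083] [0.477 0.063 0.082]
[0.483 0.043 0.082] [0.481 0.025 0.081] [0.485 0.062 0.081]
[0.492 0.042 0.08 ] [0.489 0.024 0.081] [0.494 0.061 0.081]
[0.501 0.041 0.08 ] [0.5   0.023 0.08 ] [0.504 0.06  0.08 ]
```

View pics/w1c.png

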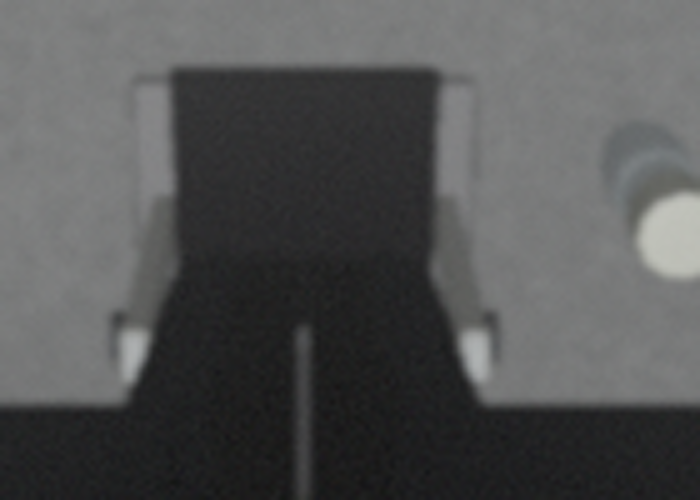

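```bash
python3 -m creep '[{"hand":0,"slide":[0,0,0.056],"turn":0},{"hand":0,"slide":[0,0,0.056],"turn":0},{"hand":0,"slide":[0,0,0.056],"turn":0},{"hand":0,"slide":[0,0.009,0],"turn":0},{"hand":0,"slide":[0,0,0],"turn":0}]'
python3 - <<'E'
from h import *
rel(np.array([.539,.0366]),-.119)
p=snapshot("wrist");cv2.imwrite("pics/wrist2.png",p["frame"][:,:,::-1])
E
```

```text
clock: 5.32
tool_pos: [0.4557, 0.046, 0.0783]
eef_rot: [0.748, 0.664, 0.0, 0.0]
contact_force: [0.2, 0.8, 0.4]
opening: 0.004
t 5.33 tcp [0.4557 0.046  0.0783] xaxis deg 83.2 F [0.23 0.84 0.42] z [ 0.  0. -1.]
tcp in holder: x -83.9 y -0.5 mm; tip z 70.3
```

View pics/wrist2.png

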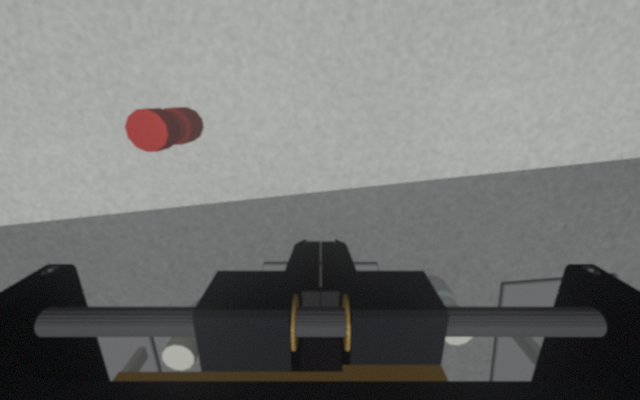

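```bash
python3 -m creep '[{"hand":0,"slide":[0,0.004,0],"turn":0},{"hand":0,"slide":[0,0,0],"turn":0}]'
python3 -m creep '[{"hand":0,"slide":[0,0.001,0],"turn":0}]'
python3 -m creep '[{"hand":0,"slide":[0,0.001,0],"turn":0}]'
python3 -m creep '[{"hand":0,"slide":[0,0.001,0],"turn":0}]'
```

```text
clock: 5.62
tool_pos: [0.4588, 0.0454, 0.0792]
eef_rot: [0.748, 0.664, 0.0, -0.0]
contact_force: [-2.0, 0.5, 1.4]
opening: 0.006
clock: 5.75
tool_pos: [0.4589, 0.0453, 0.0789]
eef_rot: [0.747, 0.664, -0.0, -0.001]
contact_force: [-5.4, 1.9, 0.3]
opening: 0.006
clock: 5.88
tool_pos: [0.459, 0.0453, 0.0787]
eef_rot: [0.747, 0.665, -0.001, -0.001]
contact_force: [-7.1, 2.6, 1.0]
opening: 0.005
clock: 6.0
tool_pos: [0.459, 0.0453, 0.0785]
eef_rot: [0.747, 0.665, -0.002, -0.002]
contact_force: [-8.7, 3.3, 0.4]
opening: 0.003
```

```bash
for i in 1; do python3 -m creep '[{"hand":0,"slide":[0,0,-0.003],"turn":0},{"hand":0,"slide":[0,0,-0.003],"turn":0}]'; done
python3 -m creep '[{"hand":0,"slide":[0,0,-0.003],"turn":0},{"hand":0,"slide":[0,0,-0.003],"turn":0}]'
```

```text
clock: 6.25
tool_pos: [0.4595, 0.0452, 0.0845]
eef_rot: [0.747, 0.665, -0.001, -0.001]
contact_force: [-5.3, 1.5, 1.2]
opening: 0.006
clock: 6.5
tool_pos: [0.4606, 0.0451, 0.0907]
eef_rot: [0.747, 0.665, -0.001, -0.001]
contact_force: [-3.8, 1.8, 0.5]
opening: 0.006
```

```bash
python3 -m creep '[{"hand":0,"slide":[0,0.0015,-0.005],"turn":0},{"hand":0,"slide":[0,0.002,-0.005],"turn":0}]'
python3 -m creep '[{"hand":0,"slide":[0,0.003,-0.004],"turn":0},{"hand":0,"slide":[0,0.003,-0.004],"turn":0}]'
python3 -m creep '[{"hand":0,"slide":[0,0.004,-0.003],"turn":0},{"hand":0,"slide":[0,0.004,-0.003],"turn":0}]'
python3 - <<'E'
from h import *
rel(np.array([.539,.0366]),-.119)
p=snapshot("scene")
for u in ([312,196],): pass
I=cv2.resize(p["frame"][120:320,220:420],None,fx=3,fy=3,interpolation=cv2.INTER_CUBIC);cv2.imwrite("pics/s1.png",I[:,:,::-1])
E
```

```text
clock: 6.75
tool_pos: [0.4639, 0.0447, 0.1009]
eef_rot: [0.747, 0.665, -0.001, -0.001]
contact_force: [-5.8, 2.3, 1.6]
opening: 0.009
clock: 7.0
tool_pos: [0.4679, 0.0441, 0.1088]
eef_rot: [0.747, 0.665, -0.002, -0.002]
contact_force: [-11.4, 3.1, 6.1]
opening: 0.008
clock: 7.25
tool_pos: [0.4721, 0.0435, 0.1147]
eef_rot: [0.747, 0.665, -0.005, -0.004]
contact_force: [-20.6, 4.8, 14.4]
opening: 0.003
t 7.25 tcp [0.4721 0.0435 0.1147] xaxis deg 83.4 F [-20.56   4.79  14.39] z [-0.012 -0.001 -1.   ]
tcp in holder: x -67.2 y -1.0 mm; tip z 106.7
```

View pics/s1.png

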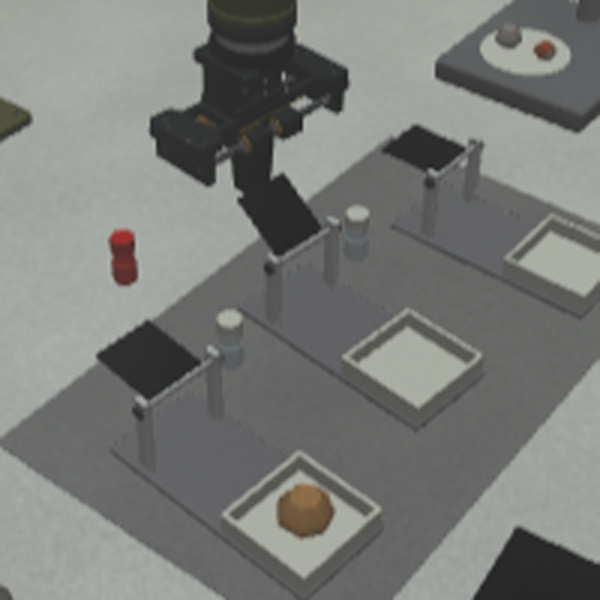

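```bash
python3 -m creep '[{"hand":0,"slide":[0,0,-0.005],"turn":0},{"hand":0,"slide":[0,0.001,-0.005],"turn":0}]'
python3 -m creep '[{"hand":0,"slide":[0,0.006,-0.005],"turn":0},{"hand":0,"slide":[0,0.006,-0.004],"turn":0}]'
python3 - <<'E'
from h import *
rel(np.array([.539,.0366]),-.119)
E
```

```text
clock: 7.55
tool_pos: [0.4796, 0.0428, 0.1251]
eef_rot: [0.747, 0.665, -0.001, -0.0]
contact_force: [-0.9, 0.3, 0.1]
opening: 0.002
clock: 7.8
tool_pos: [0.4937, 0.0409, 0.1342]
eef_rot: [0.748, 0.664, 0.0, 0.001]
contact_force: [-0.2, 0.4, 1.7]
opening: 0.004
t 7.8 tcp [0.4937 0.0409 0.1342] xaxis deg 83.2 F [-0.24  0.44  1.73] z [ 0.002 -0.    -1.   ]
tcp in holder: x -45.5 y -1.1 mm; tip z 126.2
```

```bash
python3 -m creep '[{"hand":0,"slide":[0,0.006,-0.003],"turn":0},{"hand":0,"slide":[0,0.006,-0.003],"turn":0}]'
python3 -m creep '[{"hand":0,"slide":[0,0.007,-0.002],"turn":0},{"hand":0,"slide":[0,0.007,-0.002],"turn":0},{"hand":0,"slide":[0,0.006,0],"turn":0},{"hand":0,"slide":[0,0.006,0],"turn":0}]'
python3 - <<'E'
from h import *
rel(np.array([.539,.0366]),-.119)
p=snapshot("scene")
I=cv2.resize(p["frame"][120:320,220:420],None,fx=3,fy=3,interpolation=cv2.INTER_CUBIC);cv2.imwrite("pics/s2.png",I[:,:,::-1])
E
```

```text
clock: 8.05
tool_pos: [0.5052, 0.0396, 0.1398]
eef_rot: [0.748, 0.664, 0.0, 0.0]
contact_force: [0.4, -0.4, -0.6]
opening: 0.005
clock: 8.55
tool_pos: [0.5305, 0.0368, 0.1437]
eef_rot: [0.748, 0.664, -0.0, 0.0]
contact_force: [0.3, 0.5, 0.5]
opening: 0.005
t 8.55 tcp [0.5305 0.0368 0.1437] xaxis deg 83.2 F [0.27 0.49 0.46] z [ 0. -0. -1.]
tcp in holder: x -8.5 y -0.8 mm; tip z 135.7
```

View pics/s2.png

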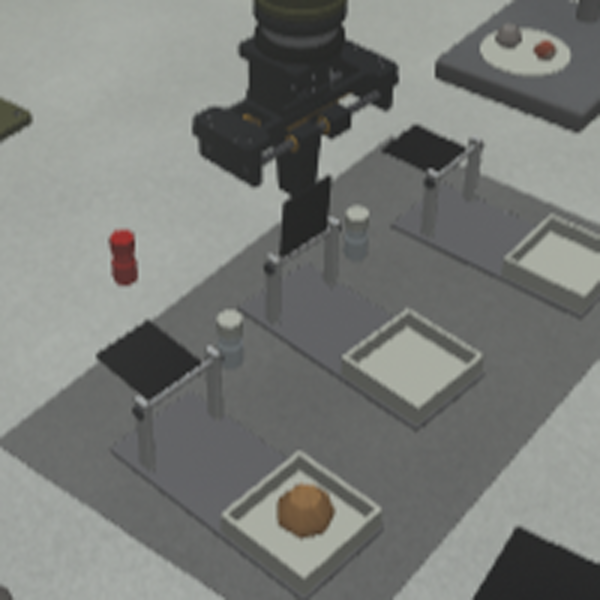

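```bash
python3 -m creep '[{"hand":0,"slide":[0,0.008,0],"turn":0},{"hand":0,"slide":[0,0.008,-0.001],"turn":0},{"hand":0,"slide":[0,0.007,-0.003],"turn":0}]'
python3 -m creep '[{"hand":0,"slide":[0,0.007,-0.004],"turn":0},{"hand":0,"slide":[0,0.007,-0.005],"turn":0},{"hand":0,"slide":[0,0.006,-0.006],"turn":0}]'
python3 -m creep '[{"hand":0,"slide":[0,0.006,-0.007],"turn":0},{"hand":0,"slide":[0,0.006,-0.007],"turn":0},{"hand":0,"slide":[0,0.006,-0.007],"turn":0}]'
python3 - <<'E'
from h import *
rel(np.array([.539,.0366]),-.119)
p=snapshot("scene")
I=cv2.resize(p["frame"][120:320,220:420],None,fx=3,fy=3,interpolation=cv2.INTER_CUBIC);cv2.imwrite("pics/s3.png",I[:,:,::-1])
E
```

```text
clock: 8.98
tool_pos: [0.5534, 0.034, 0.1477]
eef_rot: [0.748, 0.664, -0.0, -0.0]
contact_force: [-0.9, -0.7, 0.3]
opening: 0.005
clock: 9.35
tool_pos: [0.5734, 0.0317, 0.1632]
eef_rot: [0.748, 0.664, 0.0, 0.0]
contact_force: [0.2, 0.4, 0.8]
opening: 0.003
clock: 9.72
tool_pos: [0.5911, 0.0296, 0.1843]
eef_rot: [0.748, 0.664, 0.0, 0.0]
contact_force: [0.6, -0.1, -1.9]
opening: 0.008
t 9.72 tcp [0.5911 0.0296 0.1843] xaxis deg 83.2 F [ 0.6  -0.06 -1.88] z [ 0. -0. -1.]
tcp in holder: x 52.5 y -0.8 mm; tip z 176.3
```

View pics/s3.png

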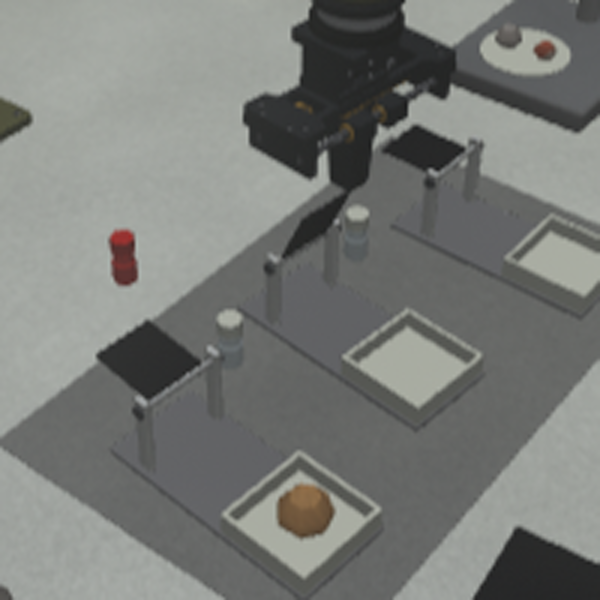

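I had the z sign wrong (negative slides up), so the fingertip rode over the tag, which is leaning at about 2 rad. I'll come back over the edge and press down.

```bash
python3 -m creep '[{"hand":0,"slide":[0,-0.026,0],"turn":0},{"hand":0,"slide":[0,0,0.032],"turn":0},{"hand":0,"slide":[0,0,0],"turn":0}]'
python3 -m creep '[{"hand":0,"slide":[0,0.003,0.004],"turn":0},{"hand":0,"slide":[0,0.003,0.004],"turn":0}]'
python3 - <<'E'
from h import *
rel(np.array([.539,.0366]),-.119)
p=snapshot("scene")
I=cv2.resize(p["frame"][120:320,220:420],None,fx=3,fy=3,interpolation=cv2.INTER_CUBIC);cv2.imwrite("pics/s4.png",I[:,:,::-1])
E
```

```text
clock: 10.15
tool_pos: [0.5635, 0.032, 0.1503]
eef_rot: [0.747, 0.664, -0.002, -0.001]
contact_force: [-0.2, 0.9, 0.2]
opening: 0.009
clock: 10.4
tool_pos: [0.5737, 0.0323, 0.1454]
eef_rot: [0.748, 0.664, 0.002, 0.002]
contact_force: [4.5, -1.5, 8.2]
opening: 0.005
t 10.4 tcp [0.5737 0.0323 0.1454] xaxis deg 83.2 F [ 4.55 -1.47  8.19] z [ 0.006  0.001 -1.   ]
tcp in holder: x 35.0 y -0.2 mm; tip z 137.4
```

View pics/s4.png

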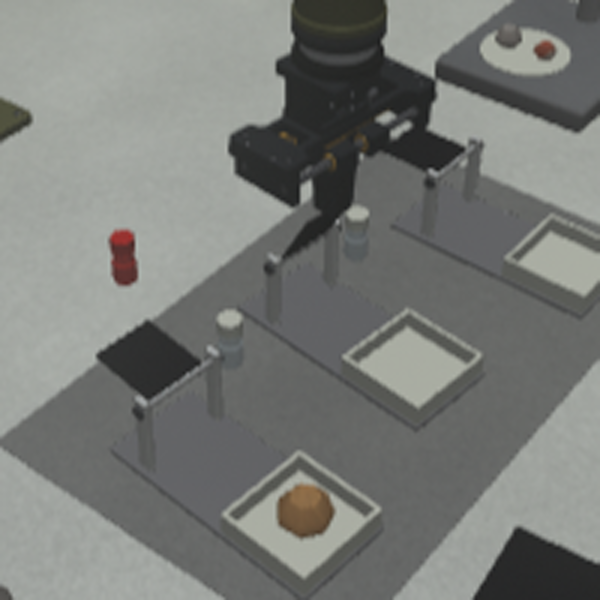

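```bash
python3 -m creep '[{"hand":0,"slide":[0,0.009,0.003],"turn":0},{"hand":0,"slide":[0,0.007,0.006],"turn":0},{"hand":0,"slide":[0,0.006,0.006],"turn":0}]'
python3 -m creep '[{"hand":0,"slide":[0,0.005,0.007],"turn":0},{"hand":0,"slide":[0,0.004,0.007],"turn":0},{"hand":0,"slide":[0,0.004,0.008],"turn":0}]'
python3 - <<'E'
from h import *
rel(np.array([.539,.0366]),-.119)
p=snapshot("scene")
I=cv2.resize(p["frame"][120:320,220:420],None,fx=3,fy=3,interpolation=cv2.INTER_CUBIC);cv2.imwrite("pics/s5.png",I[:,:,::-1])
E
```

```text
clock: 10.82
tool_pos: [0.5944, 0.0294, 0.1288]
eef_rot: [0.748, 0.664, 0.001, 0.001]
contact_force: [2.1, 0.0, 1.8]
opening: 0.004
clock: 11.2
tool_pos: [0.6048, 0.0279, 0.1057]
eef_rot: [0.747, 0.664, -0.001, -0.001]
contact_force: [-0.1, 0.0, 0.4]
opening: 0.016
t 11.2 tcp [0.6048 0.0279 0.1057] xaxis deg 83.3 F [-0.09  0.    0.43] z [-0.002 -0.    -1.   ]
tcp in holder: x 66.4 y -0.9 mm; tip z 97.7
```

View pics/s5.png

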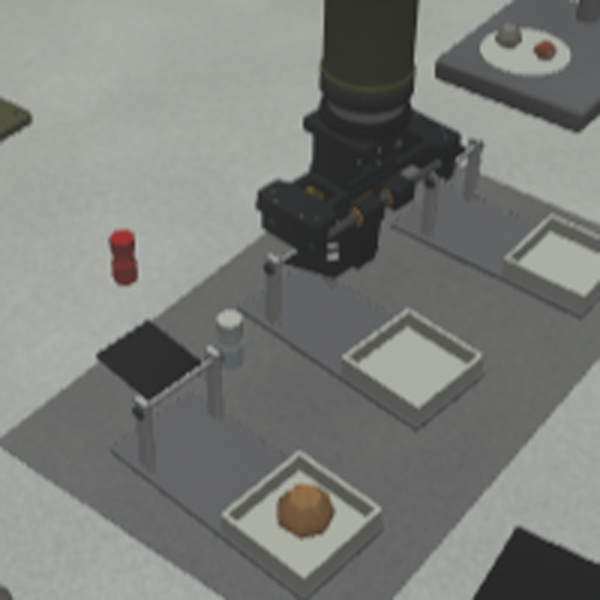

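```bash
python3 -m creep '[{"hand":0,"slide":[0,0,0.007],"turn":0},{"hand":0,"slide":[0,0,0.007],"turn":0},{"hand":0,"slide":[0,0,0.006],"turn":0},{"hand":0,"slide":[0,0,0.002],"turn":0},{"hand":0,"slide":[0,0,0],"turn":0}]'
python3 -m creep '[{"hand":0,"slide":[0,0,0.002],"turn":0},{"hand":0,"slide":[0,0,0],"turn":0}]'
```

```text
clock: 11.88
tool_pos: [0.6053, 0.0279, 0.0853]
eef_rot: [0.748, 0.664, -0.0, 0.0]
contact_force: [-0.2, -1.2, 4.5]
opening: 0.006
clock: 12.12
tool_pos: [0.6054, 0.028, 0.0847]
eef_rot: [0.748, 0.664, -0.0, 0.001]
contact_force: [-3.9, -2.2, 14.6]
opening: 0.006
```

```bash
python3 -m creep '[{"hand":0,"slide":[0,0,-0.04],"turn":0},{"hand":0,"slide":[0,0,-0.05],"turn":0},{"hand":0,"slide":[0.049,-0.036,-0.03],"turn":0},{"hand":0,"slide":[0.049,-0.036,0],"turn":0},{"hand":0,"slide":[0.049,-0.036,0],"turn":0}]'
python3 -m creep '[{"hand":0,"slide":[0.049,-0.036,0],"turn":0},{"hand":0,"slide":[0,0,0],"turn":-5.7},{"hand":0,"slide":[0,0,0],"turn":0}]'
python3 - <<'E'
from h import *
rel(np.array([.579,.239]),-.02)
p=snapshot("wrist");cv2.imwrite("pics/wrist3.png",p["frame"][:,:,::-1])
p=snapshot("scene")
I=cv2.resize(p["frame"][120:320,220:420],None,fx=3,fy=3,interpolation=cv2.INTER_CUBIC);cv2.imwrite("pics/s6.png",I[:,:,::-1])
p=snapshot("top");w=cloud(p)
I=cv2.resize(p["frame"][120:245,225:420],None,fx=4,fy=4,interpolation=cv2.INTER_CUBIC);cv2.imwrite("pics/t2.png",I[:,:,::-1])
h=np.array([np.cos(-.119),np.sin(-.119)])
for r in (.01,.03,.045,.06,.068):
    u=uv(p,np.r_[np.array([.539,.0366])+h*r,.078]).round().astype(int);print(r,u,w[u[1],u[0]].round(4))
E
```

```text
clock: 12.75
tool_pos: [0.5171, 0.1837, 0.2009]
eef_rot: [0.748, 0.664, 0.0, 0.0]
contact_force: [0.4, 0.3, -0.1]
opening: 0.006
clock: 13.12
tool_pos: [0.4875, 0.2356, 0.2002]
eef_rot: [0.713, 0.701, -0.0, 0.0]
contact_force: [0.7, -1.1, 0.3]
opening: 0.003
t 13.12 tcp [0.4875 0.2356 0.2002] xaxis deg 89.0 F [ 0.73 -1.07  0.27] z [-0.    -0.001 -1.   ]
tcp in holder: x -91.4 y -5.3 mm; tip z 192.2
0.01 [319 201] [0.5489 0.037  0.083 ]
0.03 [320 195] [0.5674 0.0339 0.0797]
0.045 [321 190] [0.5827 0.0309 0.0791]
0.06 [321 185] [0.5984 0.0308 0.0758]
0.068 [322 182] [0.6074 0.0278 0.0775]
```

View pics/s6.png

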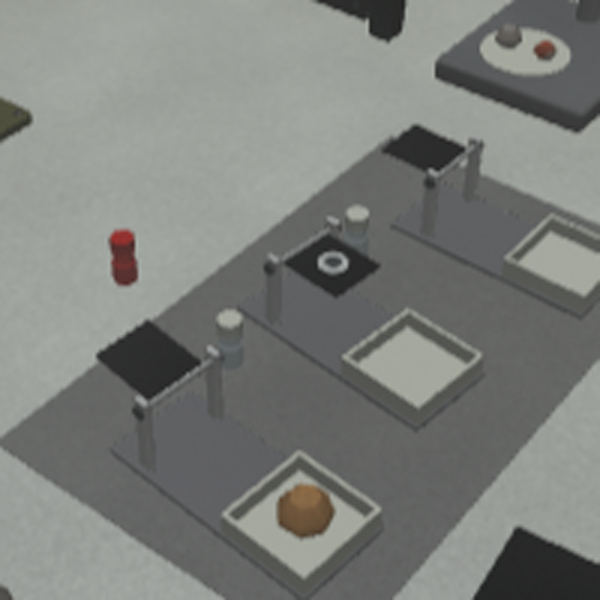

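View pics/wrist3.png

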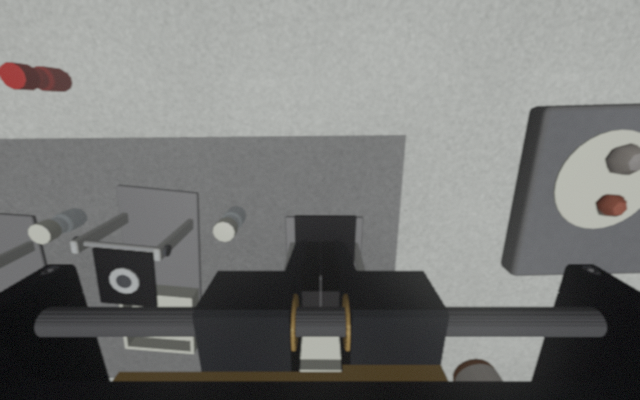

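View pics/t2.png

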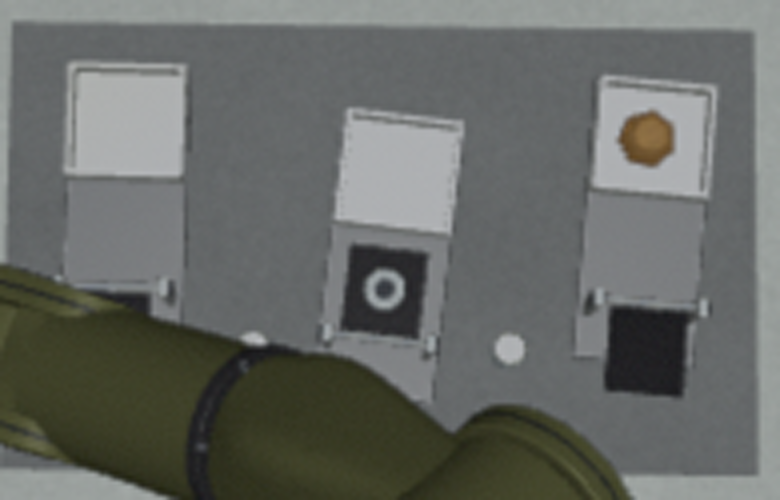

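The middle tag lies flat at about 77 mm with the boss face up. In the wrist view the left tag's free edge runs from about (295,215) to (362,215), so I'll refine its position there.

```bash
python3 - <<'E'
from h import *
p=snapshot("wrist");w=cloud(p)
for u in ([295,215.5],[362,215.5],[328.5,215.5]): print(ray(p,u,.078).round(4))
for v in (219,226,233): print(w[v,328].round(4),w[v,305].round(4),w[v,350].round(4))
I=cv2.resize(p["frame"][200:290,270:390],None,fx=5,fy=5,interpolation=cv2.INTER_CUBIC);cv2.imwrite("pics/w3c.png",I[:,:,::-1])
E
```

```text
[0.5082 0.2092 0.078 ]
[0.5096 0.2732 0.078 ]
[0.5089 0.2412 0.078 ]
[0.5124 0.2407 0.0782] [0.5117 0.2187 0.0786] [0.5128 0.2618 0.0783]
[0.5201 0.2406 0.0773] [0.5196 0.2183 0.0773] [0.5203 0.2619 0.0778]
[0.5273 0.2405 0.0777] [0.5268 0.218  0.0778] [0.5273 0.2619 0.0787]
```

View pics/w3c.png

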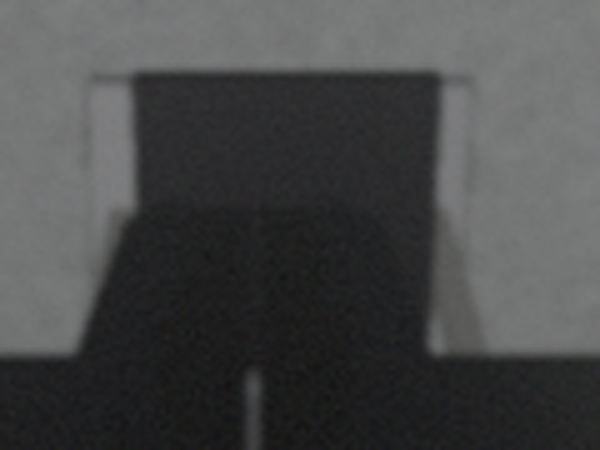

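```bash
python3 -m creep '[{"hand":0,"slide":[0.005,0,0.04],"turn":0},{"hand":0,"slide":[0,0,0.044],"turn":0},{"hand":0,"slide":[0,0,0.04],"turn":0},{"hand":0,"slide":[0,0.008,0],"turn":0},{"hand":0,"slide":[0,0,0],"turn":0}]'
python3 -m creep '[{"hand":0,"slide":[0,0.003,0],"turn":0},{"hand":0,"slide":[0,0.001,0],"turn":0}]'
python3 -m creep '[{"hand":0,"slide":[0,0.0015,0],"turn":0},{"hand":0,"slide":[0,0.001,0],"turn":0}]'
python3 - <<'E'
from h import *
rel(np.array([.579,.239]),-.02)
E
```

```text
clock: 13.95
tool_pos: [0.4973, 0.24, 0.0773]
eef_rot: [0.714, 0.7, 0.001, 0.0]
contact_force: [0.0, -1.0, 0.4]
opening: 0.004
clock: 14.2
tool_pos: [0.4976, 0.2402, 0.0774]
eef_rot: [0.713, 0.701, -0.001, -0.001]
contact_force: [-7.5, 0.3, 0.9]
opening: 0.005
clock: 14.45
tool_pos: [0.4978, 0.2402, 0.0771]
eef_rot: [0.713, 0.701, -0.003, -0.002]
contact_force: [-12.8, 0.2, 0.4]
opening: 0.004
t 14.45 tcp [0.4978 0.2402 0.0771] xaxis deg 89.1 F [-12.78   0.23   0.41] z [-0.007 -0.001 -1.   ]
tcp in holder: x -81.2 y -0.4 mm; tip z 69.1
```

```bash
python3 -m creep '[{"hand":0,"slide":[0,0,-0.003],"turn":0},{"hand":0,"slide":[0,0,-0.003],"turn":0}]'
python3 -m creep '[{"hand":0,"slide":[0,0,-0.004],"turn":0},{"hand":0,"slide":[0,0,-0.004],"turn":0},{"hand":0,"slide":[0,0,-0.004],"turn":0}]'
python3 - <<'E'
from h import *
rel(np.array([.579,.239]),-.02)
p=snapshot("scene")
I=cv2.resize(p["frame"][100:260,240:440],None,fx=3,fy=3,interpolation=cv2.INTER_CUBIC);cv2.imwrite("pics/s7.png",I[:,:,::-1])
E
```

```text
clock: 14.7
tool_pos: [0.4981, 0.2401, 0.083]
eef_rot: [0.713, 0.701, -0.003, -0.002]
contact_force: [-9.6, -0.1, 1.3]
opening: 0.006
clock: 15.08
tool_pos: [0.5002, 0.2402, 0.0956]
eef_rot: [0.713, 0.701, -0.001, -0.001]
contact_force: [-5.4, -0.8, 1.5]
opening: 0.002
t 15.07 tcp [0.5002 0.2402 0.0956] xaxis deg 89.0 F [-5.37 -0.8   1.48] z [-0.003 -0.    -1.   ]
tcp in holder: x -78.8 y -0.3 mm; tip z 87.6
```

View pics/s7.png

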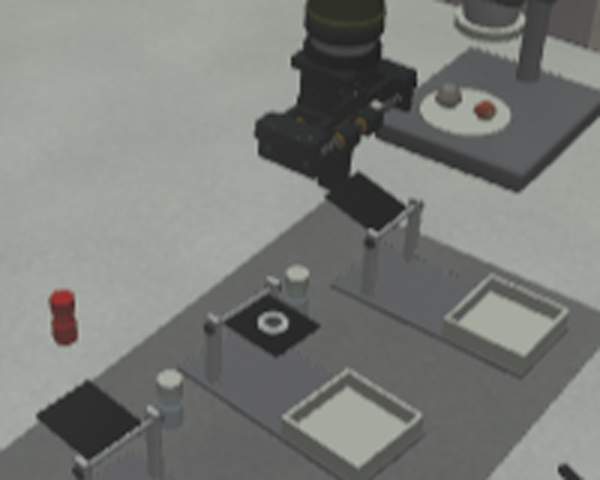

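```bash
python3 -m creep '[{"hand":0,"slide":[0,0.001,-0.005],"turn":0},{"hand":0,"slide":[0,0.002,-0.006],"turn":0},{"hand":0,"slide":[0,0.002,-0.006],"turn":0}]'
python3 -m creep '[{"hand":0,"slide":[0,0.004,-0.006],"turn":0},{"hand":0,"slide":[0,0.0035,-0.005],"turn":0},{"hand":0,"slide":[0,0.004,-0.005],"turn":0}]'
python3 -m creep '[{"hand":0,"slide":[0,0.005,-0.005],"turn":0},{"hand":0,"slide":[0,0.006,-0.004],"turn":0}]'
python3 - <<'E'
from h import *
rel(np.array([.579,.239]),-.02)
p=snapshot("scene")
I=cv2.resize(p["frame"][100:260,240:440],None,fx=3,fy=3,interpolation=cv2.INTER_CUBIC);cv2.imwrite("pics/s8.png",I[:,:,::-1])
E
```

```text
clock: 15.5
tool_pos: [0.5073, 0.2401, 0.1127]
eef_rot: [0.713, 0.701, 0.0, -0.0]
contact_force: [-4.0, -0.3, 0.8]
opening: 0.003
clock: 15.88
tool_pos: [0.5198, 0.2398, 0.1281]
eef_rot: [0.714, 0.7, 0.0, 0.0]
contact_force: [-2.5, -0.6, 1.7]
opening: 0.006
clock: 16.12
tool_pos: [0.5312, 0.2396, 0.1368]
eef_rot: [0.714, 0.7, 0.001, 0.0]
contact_force: [-1.2, -1.2, 0.5]
opening: 0.007
t 16.12 tcp [0.5312 0.2396 0.1368] xaxis deg 88.9 F [-1.18 -1.17  0.51] z [ 0.001  0.    -1.   ]
tcp in holder: x -47.8 y -0.4 mm; tip z 128.8
```

View pics/s8.png

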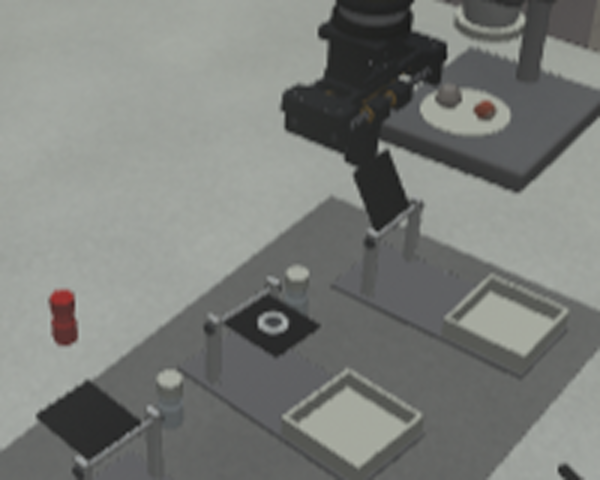

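```bash
python3 -m creep '[{"hand":0,"slide":[0,0.007,-0.003],"turn":0},{"hand":0,"slide":[0,0.007,-0.002],"turn":0},{"hand":0,"slide":[0,0.008,-0.001],"turn":0},{"hand":0,"slide":[0,0.008,0],"turn":0},{"hand":0,"slide":[0,0.008,0],"turn":0}]'
python3 -m creep '[{"hand":0,"slide":[0,0.008,0],"turn":0},{"hand":0,"slide":[0,0.008,0.001],"turn":0},{"hand":0,"slide":[0,0.007,0.002],"turn":0}]'
python3 - <<'E'
from h import *
rel(np.array([.579,.239]),-.02)
p=snapshot("scene")
I=cv2.resize(p["frame"][100:260,240:440],None,fx=3,fy=3,interpolation=cv2.INTER_CUBIC);cv2.imwrite("pics/s9.png",I[:,:,::-1])
E
```

```text
clock: 16.8
tool_pos: [0.5687, 0.2388, 0.1423]
eef_rot: [0.714, 0.7, -0.0, 0.0]
contact_force: [-0.9, 1.2, 0.4]
opening: 0.006
clock: 17.18
tool_pos: [0.5915, 0.2383, 0.1391]
eef_rot: [0.714, 0.701, -0.0, 0.0]
contact_force: [-1.0, 0.5, 0.3]
opening: 0.012
t 17.18 tcp [0.5915 0.2383 0.1391] xaxis deg 88.9 F [-0.96  0.46  0.32] z [-0. -0. -1.]
tcp in holder: x 12.6 y -0.4 mm; tip z 131.1
```

View pics/s9.png

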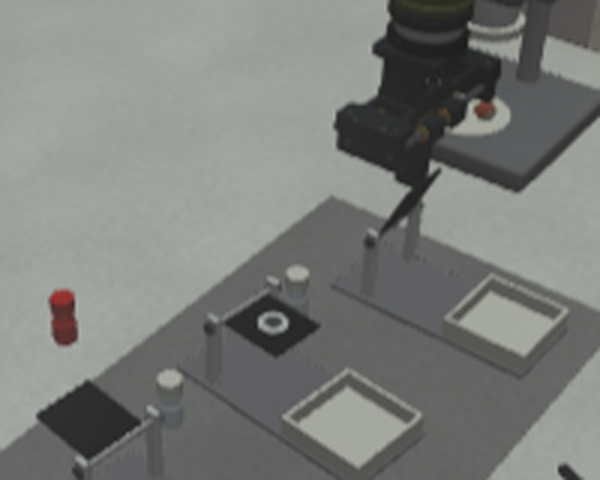

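```bash
python3 -m creep '[{"hand":0,"slide":[0,0.008,0.003],"turn":0},{"hand":0,"slide":[0,0.007,0.004],"turn":0},{"hand":0,"slide":[0,0.007,0.006],"turn":0}]'
python3 -m creep '[{"hand":0,"slide":[0,0.006,0.006],"turn":0},{"hand":0,"slide":[0,0.005,0.007],"turn":0},{"hand":0,"slide":[0,0.005,0.007],"turn":0}]'
python3 -m creep '[{"hand":0,"slide":[0,0.006,0.006],"turn":0},{"hand":0,"slide":[0,0.006,0.006],"turn":0},{"hand":0,"slide":[0,0.003,0.005],"turn":0},{"hand":0,"slide":[0,0,0],"turn":0}]'
python3 - <<'E'
from h import *
rel(np.array([.579,.239]),-.02)
p=snapshot("scene")
I=cv2.resize(p["frame"][100:260,240:440],None,fx=3,fy=3,interpolation=cv2.INTER_CUBIC);cv2.imwrite("pics/s10.png",I[:,:,::-1])
E
```

```text
clock: 17.6
tool_pos: [0.6136, 0.238, 0.1261]
eef_rot: [0.714, 0.701, 0.0, 0.0]
contact_force: [-1.3, 0.6, -0.4]
opening: 0.003
clock: 17.98
tool_pos: [0.6293, 0.2377, 0.1058]
eef_rot: [0.714, 0.701, -0.0, 0.0]
contact_force: [-0.9, 0.9, 0.2]
opening: 0.003
clock: 18.48
tool_pos: [0.6441, 0.2373, 0.0888]
eef_rot: [0.714, 0.7, -0.0, 0.0]
contact_force: [0.0, -0.3, 0.3]
opening: 0.004
t 18.48 tcp [0.6441 0.2373 0.0888] xaxis deg 88.9 F [ 0.   -0.32  0.25] z [-0. -0. -1.]
tcp in holder: x 65.2 y -0.4 mm; tip z 80.8
```

View pics/s10.png

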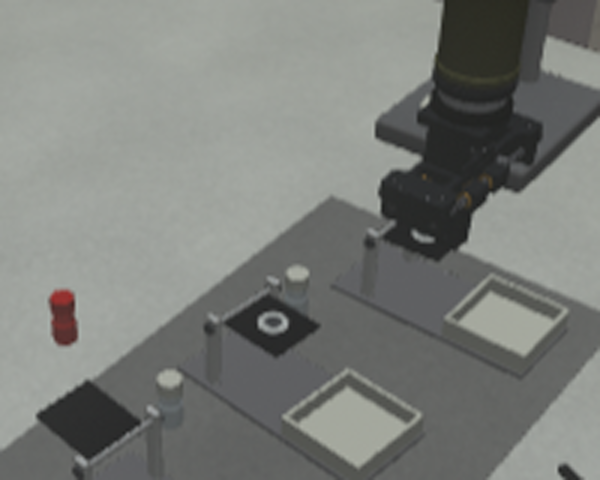

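```bash
python3 -m creep '[{"hand":0,"slide":[0,0,0.002],"turn":0},{"hand":0,"slide":[0,0,0.002],"turn":0},{"hand":0,"slide":[0,0,0],"turn":0}]'
python3 -m creep '[{"hand":0,"slide":[0,0,0.002],"turn":0},{"hand":0,"slide":[0,0,0.001],"turn":0},{"hand":0,"slide":[0,0,0],"turn":0}]'
```

```text
clock: 18.9
tool_pos: [0.6441, 0.2376, 0.0856]
eef_rot: [0.714, 0.701, 0.0, 0.0]
contact_force: [0.1, -0.2, 0.7]
opening: 0.006
clock: 19.27
tool_pos: [0.6442, 0.2377, 0.0848]
eef_rot: [0.714, 0.7, 0.0, 0.0]
contact_force: [-2.8, -3.0, 13.9]
opening: 0.003
```

```bash
python3 -m creep '[{"hand":0,"slide":[0,0,-0.04],"turn":0},{"hand":0,"slide":[0,0,-0.05],"turn":0},{"hand":0,"slide":[0,-0.06,-0.02],"turn":0},{"hand":0,"slide":[0,-0.06,0],"turn":0},{"hand":0,"slide":[0,-0.05,0],"turn":0}]'
python3 -m creep '[{"hand":0,"slide":[0,0,0],"turn":0},{"hand":0,"slide":[0,0,0],"turn":0}]'
python3 - <<'E'
from h import *
st()
q=snapshot("scene")
I=cv2.resize(q["frame"][100:320,200:460],None,fx=3,fy=2.7,interpolation=cv2.INTER_CUBIC);cv2.imwrite("pics/s11.png",I[:,:,::-1])
p=snapshot("top")
I=cv2.resize(p["frame"][120:280,225:500],None,fx=2.9,fy=2.9,interpolation=cv2.INTER_CUBIC);cv2.imwrite("pics/t3.png",I[:,:,::-1])
for nm,pic in(("top",p),("scene",q)):
  w=cloud(pic)
  for n,P,yw in(("M",[.539,.0366],-.119),("L",[.579,.239],-.02)):
    h=np.array([np.cos(yw),np.sin(yw)]);t=np.array([-h[1],h[0]])
    o=[]
    for r in (.012,.063):
      zz=[]
      for y in(-.02,-.01,0,.01,.02):
        u=uv(pic,np.r_[np.array(P)+h*r+t*y,.077]).round().astype(int);zz.append(w[u[1],u[0],2])
      o.append((r,np.round(np.median(zz),4)))
    print(nm,n,o)
E
```

```text
clock: 19.9
tool_pos: [0.4724, 0.2403, 0.1926]
eef_rot: [0.713, 0.701, -0.0, -0.0]
contact_force: [0.3, 1.2, 0.2]
opening: 0.004
clock: 20.15
tool_pos: [0.4759, 0.2405, 0.1923]
eef_rot: [0.714, 0.7, 0.0, 0.0]
contact_force: [1.2, -0.5, -0.9]
opening: 0.003
t 20.15 tcp [0.4759 0.2405 0.1923] xaxis deg 88.9 F [ 1.19 -0.51 -0.89] z [ 0.001 -0.    -1.   ]
top M [(0.012, np.float64(0.0763)), (0.063, np.float64(0.0777))]
top L [(0.012, np.float64(0.0781)), (0.063, np.float64(0.0748))]
scene M [(0.012, np.float64(0.0803)), (0.063, np.float64(0.0783))]
scene L [(0.012, np.float64(0.0794)), (0.063, np.float64(0.0797))]
```

View pics/s11.png

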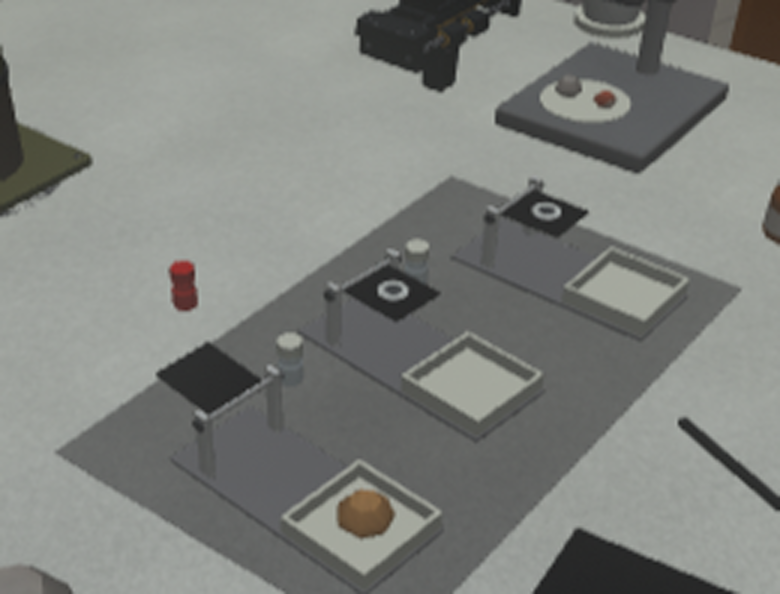

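View pics/t3.png

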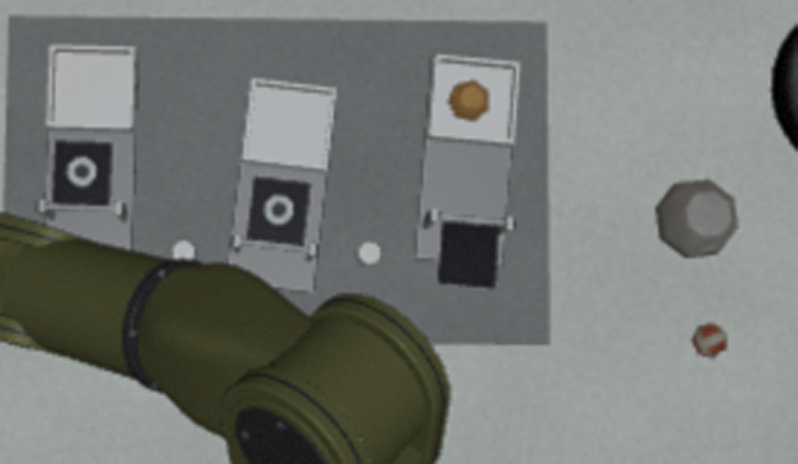

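Both empty-tray tags are flat with the boss face up. The third tag, stones and vials are unchanged, and the robot is clear of everything.

```bash
python3 -c "
from plant import *
print(finish_job())"
```

```text
the job is handed in; nothing more can be done
None
```

I pushed the tags of the two empty trays (middle, then left) over their pivots with the closed fingertips until they reached their stops. The job was handed in at about 20 s.

**Final checks:**
- **Tags turned:** both show the boss face up in the last pictures. The depth readings put them level, at about 75–80 mm from pivot to edge against a nominal 77 mm. I pressed each onto its stop with about 14 N.
- **Left alone:** the tag of the tray with the stone, the stones and the vials look unmoved.
- **Robot:** it is clear of everything, with the force reading back at noise level.

**What did not go as planned:**
- **Lifting the edge:** the tool can only stay vertical, so I could not get fully under the free edges. I pressed the fingertip's flat side against each edge and dragged it up, which peaked at about 25 N on the middle tag and about 13 N on the left.
- **Sign mistake:** on the middle tag I sent a few rows upward instead of downward, and the fingertip rode over the leaning tag. I came back over its edge and finished the push normally.

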